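# Bring the nail tin to the front of the covered carousel and hold it

### The job

Slide the guard of the parts carousel fully open by its handle, then turn the turntable by its centre knob until the open metal nail tin stands in the middle of the housing's front opening. Finish while still gripping the knob, holding the turntable still with the tin in front and the guard open, and leave the tools and wood lying around where they are.

Things in the scene. Friction and masses are not known exactly. Their poses are not given: they have to be found in the camera images.
- housing: plywood housing fixed to the bench, 235 x 235 mm, walls 142 mm high. Origin: centre of its underside, on the turntable's axis; its front (-x, toward the robot) has a 90 mm wide opening in its middle. Two 8 mm wide rails, tops 164 mm high, run along its y at x = -113 and +113 mm, from y = -118 to +322 mm, on legs at the +y end, with loose things standing under them.
- guard (a joint): the guard, a flat wooden board 214 x 235 x 10 mm, top face 160 mm above the bench, that slides level along the housing's +y: 0 = shut over the carousel (it starts up to 0.02 open), 0.2 m = fully open at its stop. It takes about 2 N to slide (dry friction) and stays where it is left.
- guard_handle (a point): top centre of the guard's handle, an upright wooden bar on the guard, 80 mm long along the housing's x, 14 mm thick along the housing's y, 32 mm high; this point is its top, 192 mm above the bench. It moves with the guard.
- turntable (a joint): angle of the turntable, rad, counter-clockwise positive seen from above; 0 or any whole number of turns = nail tin in the middle of the front opening. It turns either way with no stop in the first turn from its start; friction about 0.02 N m, it stays where it is left.
- knob_top (a point): top centre of the turntable's centre knob, on the axis: an upright round wooden knob, 40 mm across, 34 mm high, its top 144 mm above the bench, on a thin post; rigid with the turntable. Nothing else on the turntable is higher than 103 mm above the bench, so the space round the knob is free once the guard is open (its near edge then 82 mm from the axis).
- knob: the knob itself, rigid with the turntable; its frame's origin lies on the axis at bench height and turns with the turntable.
- tin_centre (a point): point on the nail tin's axis, 3 mm above its rim, 106 mm above the bench, 70 mm from the turntable's axis. The tin, 66 mm across and 75 mm high, fixed to the turntable, is the only open metal vessel on it; the other four stations, 72 degrees apart, carry three turned wooden sleeves and a closed glass jar (38 to 48 mm across).
- front_place (a point): point fixed in the housing, 70 mm from the axis toward the middle of the front opening, 106 mm above the bench: where tin_centre must come.
- loose_spool: bystander: turned wooden sleeve, 42 mm across, 70 mm high, standing under the guard rails; origin centre of underside
- loose_awl: bystander: scratch awl, 88 x 139 x 31 mm, lying under the guard rails; origin centre of underside
- plane: bystander: block plane, 92 x 155 x 59 mm; origin centre of underside
- rule: bystander: folded yellow rule, 197 x 73 x 13 mm; origin centre of underside
- block: bystander: oak block, 109 x 190 x 45 mm; origin centre of underside

How it is judged (in metres and radians):
On the way, in this order (a step that is already met when the one before it is completed fails the run):
1. the guard is fully open (at least 0.18 of 0.2 m) (value of joint guard above 0.18 m), for 0.2 s.
2. the nail tin is in the middle of the front opening, the turntable is still and the fingers grip the knob (horizontal distance between tin_centre and front_place below 0.012 m and contact force between the fingers and knob above 3 N and velocity of joint turntable between -0.06 and 0.06 rad/s and value of joint guard above 0.18 m), for 0.3 s.
At the end, for the whole second after the job is handed in: The guard is at least 0.18 m open, the nail tin's axis is within 12 mm of the middle place at the front opening, the turntable turns at less than 0.06 rad/s, and the fingers press on the knob with more than 3 N (all of step 2); the arm keeps its last pose, push and grip.
It fails at once if a loose bystander is moved more than 40 mm (distance of any of loose_spool, loose_awl, plane, rule, block from where it was at the start of the episode above 0.04 m).
It also fails if it takes over 46 s, if anything falls off the work surface, if the arm or the gripper's body presses on something with over 40 N, if the wrist force passes 120 N, or if a joint passes its speed limit or range.

### The arm

A 6-joint arm with a two-finger parallel gripper is mounted at the origin on a cart in front of the work surface, level with it; the furniture and walls round the work are solid. World frame = base frame: x ahead of the robot, y to its left, z up, the work surface at z = 0. Lengths are in mm, angles in rad, forces in N, time in s.
With the tool pointing down it reaches from about 350 to 975 mm from the base axis. Payload 7.1 kg.
Tool frame: the origin (TCP) lies at the very end of the fingers, on their centre line; the grasp point (between the pads) lies 19 mm behind it (ctrl.pinch_z is the z of the grasp point in the tool frame, in mm); z points along the fingers, y is the direction in which the jaws open and shut (so a half turn about z gives the same grasp; the last joint's range is limited). The gripper opens to 88 mm and grips with 3 to 60 N. Pads are 20 mm wide; open, the fingers measure 115 mm over their backs; the gripper's body (75 mm by 178 mm) begins 61 mm behind the grasp point.
Start: joints at [-1.263, 0.423, 1.63, -0, 1.089, -0.019], TCP at [200.651, -591.899, 222.675] pointing down, gripper open.
Joint ranges: [-3, 3], [-0.9, 2.11], [0.09, 2.58], [-1.31, 4.45], [0.11, 2.69], [-2.54, 2.54]. Speed limits (rad/s): [2.39, 2.39, 3.01, 3.14, 3.14, 3.14].

### API

Orientations are given as a rotation vector (axis times angle).
In Python, from workcell import get_obs, optics, ctrl gives the robot as it stands.
- The arm moves only by the shell command python3 -m jog 'ROWS'. ROWS is a JSON object of lists of equal length, an entry for each row: "delta_rot": the turn, a rotation vector about the tool's x, y, z in rad, a list of three; "translation": the shift along the tool's x, y, z in mm, a list of three; "hand": the opening, from -1 (shut) to 1 (fully open). In form: {"delta_rot": [[rx, ry, rz], ...], "translation": [[x, y, z], ...], "hand": [hand, ...]}. A call has 1 to 5 rows; each row is the pose to reach, as a shift and turn from the pose commanded when the call began, along the tool's axes at that moment; what a row does not reach only later rows make up. A row lasts 1/10 s, in which the tool goes at most 50 mm and 8.59 degrees, less where a joint would pass 70% of its speed; a pose out of reach is approached as far as the arm can. A call with a gripper value outside its range is refused whole. The fingers move at their own pace and stop on an object; the grip force is fixed at half the most. Time passes only in rows, so rows that repeat a pose let the fingers close. It gives the time, the measured TCP pose, the force and the opening at its end, in the units of the state.
- get_obs(): the state, without advancing time (a new reading comes with each control period).
- optics.get_image(name): name is "scene" or "top" or "wrist"; returns the picture (480x640x3 uint8, red, green, blue); there is no depth.
- optics.calibration(name): a dict with "intrinsics" (3x3 intrinsics, pixels), "k1" (the pictures are not rectified: a ray, as slopes to the right and down, at radius r is drawn at 1 + k1 r^2 times it, then the intrinsics apply), "cam_to_world" (4x4, takes a point from camera to world coordinates). Camera axes: x right, y up, looking along -z (the intrinsics and any distortion apply to the point x, -y, -z); pixel columns grow to the right and rows downward; lengths in mm; the calibration is good to about 2 mm. A picture is of the moment at which its call begins: read the wrist's pose just before it. calibration takes no time and is no camera call; for the wrist camera it gives the pose at the moment of the call.
- ctrl.close_job(): hands the job in, once; it reports no verdict.
The state is a dict: "t": time; "qpos": joint angles; "qvel": joint speeds; "joint_torque": joint torques, N m; "ee_pos": TCP position; "orientation": TCP orientation; "ft_force": force on the tool from outside, world axes, zero at the start; "moment": the same for the moment, N m; "width": finger opening in mm.
Only numpy, scipy, OpenCV 4.12 (cv2) and the standard library are available. Lean on these libraries where they do the work, as an engineer would, in place of code of your own. Each camera call takes 0.05 s, during which the arm holds its last target. There are 200 camera calls.

## Working session

There is one attempt and no reset: what is moved stays moved. The work goes in short steps, Python scripts to look and compute and a shell command to move; the robot and the scene stay as the last step left them, time stands still between calls to the robot, and variables do not carry over. Pictures are saved under pics/ and viewed, about 8 in all and at most 12, crops included, and the job is handed in when it is done.

```bash
mkdir -p pics; cat > h.py <<'E'
import numpy as np, cv2
from workcell import get_obs, optics, ctrl
from scipy.spatial.transform import Rotation as R
def proj(cal,P):
    K=np.array(cal["intrinsics"]);T=np.linalg.inv(np.array(cal["cam_to_world"]))
    p=T[:3,:3]@np.array(P,float)+T[:3,3]; s=np.array([p[0],-p[1]])/-p[2]
    s=s*(1+cal["k1"]*(s@s)); return (K@[s[0],s[1],1])[:2]
def ray(cal,uv,z):
    K=np.array(cal["intrinsics"]);T=np.array(cal["cam_to_world"])
    d=(np.linalg.inv(K)@[uv[0],uv[1],1])[:2]; s=d.copy()
    for _ in range(20): s=d/(1+cal["k1"]*(s@s))
    v=T[:3,:3]@[s[0],-s[1],-1]; o=T[:3,3]; return o+v*(z-o[2])/v[2]
def snap(n,f):
    im=optics.get_image(n); cv2.imwrite("pics/"+f,im[:,:,::-1]); return im
E
python3 - <<'E'
from h import *
np.set_printoptions(precision=3,suppress=True)
a=snap("top","top0.png");snap("scene","scene0.png")
for n in("top","scene","wrist"):
    c=optics.calibration(n);print(n,c["k1"],np.array(c["intrinsics"]).tolist(),np.array(c["cam_to_world"]))
print(get_obs(),ctrl.pinch_z)
E
```

```text
top -0.007088247864839713 [[519.172750933088, 0.0, 318.28048678880094], [0.0, 519.172750933088, 243.1286747672457], [0.0, 0.0, 1.0]] [[  -0.273    0.754   -0.597 -296.055]
 [  -0.962   -0.214    0.17   188.063]
 [   0.       0.621    0.784 1299.867]
 [   0.       0.       0.       1.   ]]
scene -0.09827058902031938 [[515.0652870756521, 0.0, 319.3775401812286], [0.0, 515.0652870756521, 233.42193772120615], [0.0, 0.0, 1.0]] [[  -0.789    0.544   -0.285  156.5  ]
 [  -0.615   -0.693    0.377  467.508]
 [   0.008    0.473    0.881 1448.448]
 [   0.       0.       0.       1.   ]]
wrist -0.10761787318967826 [[432.4835097836946, 0.0, 326.41096301075453], [0.0, 432.4835097836946, 231.2923064520513], [0.0, 0.0, 1.0]] [[   0.321    0.905    0.28   278.543]
 [  -0.947    0.307    0.094 -566.657]
 [  -0.001   -0.295    0.955  383.565]
 [   0.       0.       0.       1.   ]]
{'t': 0.1, 'qpos': array([-1.263,  0.424,  1.631, -0.   ,  1.089, -0.019]), 'qvel': array([-0.   , -0.001, -0.   ,  0.001, -0.   , -0.   ]), 'joint_torque': array([ -0.   , -54.562, -27.432,   0.065,   0.019,  -0.   ]), 'ee_pos': array([ 200.503, -591.429,  221.972]), 'orientation': array([-3.098, -0.511,  0.   ]), 'ft_force': array([-0.166, -0.583,  0.516]), 'moment': array([0.026, 0.101, 0.   ]), 'width': 87.75011991727017} -18.700000000000003
```

View pics/top0.png

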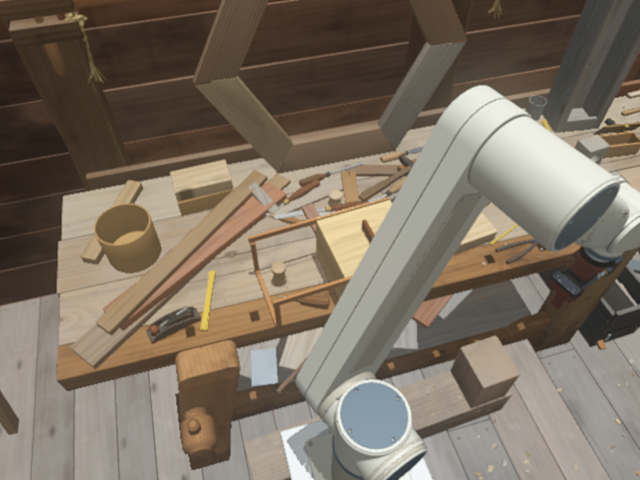

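View pics/scene0.png

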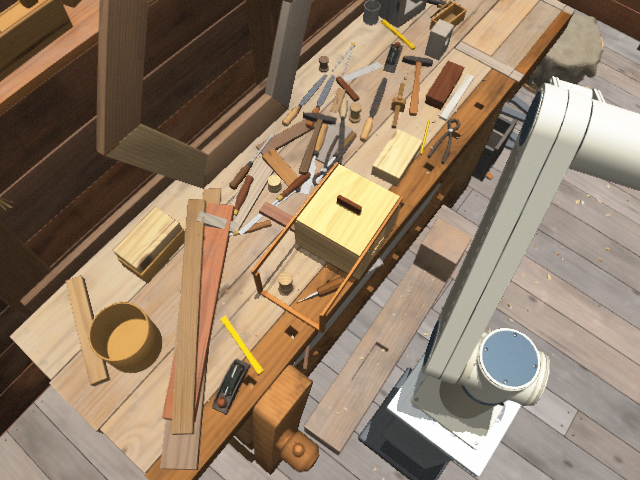

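The scene view shows the guard and housing, with the handle at about (349,204) and the rails running toward lower left, ending near (256,275) and (320,325). The arm hides part of the top view. I'll enlarge a crop of the scene.

```bash
python3 - <<'E'
import cv2
a=cv2.imread("pics/scene0.png")[150:350,240:420]
cv2.imwrite("pics/c1.png",cv2.resize(a,(540,600),interpolation=cv2.INTER_CUBIC))
E
```

```text
(no output)
```

View pics/c1.png

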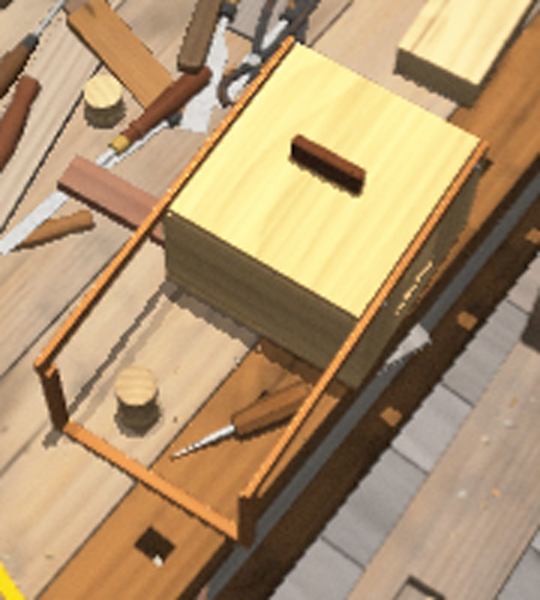

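```bash
python3 - <<'E'
from h import *
from scipy.optimize import least_squares
np.set_printoptions(precision=3,suppress=True)
c=optics.calibration("scene")
px=lambda u,v:np.array([240+u/3,150+v/3])
L=[((113,-118,164),px(295,40)),((113,322,164),px(40,364)),((-113,-118,164),px(486,146)),((-113,322,164),px(243,496))]
def W(p,P): 
    q=R.from_euler('z',p[2]).apply(P); return q+[p[0],p[1],0]
f=lambda p:np.concatenate([proj(c,W(p,P))-u for P,u in L])
x0=ray(c,px(320,190),164)
s=least_squares(f,[x0[0],x0[1],0]);print(s.x,s.fun)
h=ray(c,px(330,159),192);print("handle",h,R.from_euler('z',-s.x[2]).apply(h-[s.x[0],s.x[1],0]))
for g in(0,.2):print(W(s.x,(0,g*1000,192)))
o=get_obs();print(R.from_rotvec(o['orientation']).as_matrix())
t=W(s.x,(0,0,192));
M=R.from_rotvec(o['orientation']).as_matrix();print("tool delta to handle",M.T@(h-o['ee_pos']))
E
```

```text
[ 555.245 -204.092    0.076] [ 0.392 -0.79  -1.495  0.68   1.191 -1.244  0.056  0.742]
handle [ 554.821 -202.3    192.   ] [ -0.286   1.819 192.   ]
[ 555.245 -204.092  192.   ]
[540.04  -4.67 192.  ]
[[ 0.947  0.321 -0.   ]
 [ 0.321 -0.947  0.001]
 [ 0.    -0.001 -1.   ]]
tool delta to handle [ 460.481 -254.75    30.341]
```

```bash
python3 -m jog '{"delta_rot":[[0,0,0],[0,0,0],[0,0,0],[0,0,0],[0,0,0]],"translation":[[43,-24,-3],[86,-48,-6],[129,-72,-9],[172,-96,-12],[215,-120,-15]],"hand":[1,1,1,1,1]}'
python3 -m jog '{"delta_rot":[[0,0,0],[0,0,0],[0,0,0],[0,0,0],[0,0,0]],"translation":[[43,-24,0],[86,-48,0],[129,-72,0],[172,-96,0],[215,-119,0]],"hand":[1,1,1,1,1]}'
cat >> h.py <<'E'
YAW=.076; C=np.array([555.2,-204.1])
def W(P): return R.from_euler('z',YAW).apply(P)+[C[0],C[1],0]
def todelta(Pw):
    o=get_obs();M=R.from_rotvec(o['orientation']).as_matrix()
    print("t",o['t'],"pos",o['ee_pos'],"delta",M.T@(np.array(Pw)-o['ee_pos']),"rz needed",np.arctan2(M[1,0],M[0,0])-YAW,"q6",o['qpos'][5],"w",o['width'],"F",o['ft_force'])
E
python3 - <<'E'
from h import *
np.set_printoptions(precision=2,suppress=True)
todelta([554.8,-202.3,235])
E
```

```text
t: 0.6
ee_pos: [366.5, -407.5, 237.5]
orientation: [-3.099, -0.51, 0.0]
ft_force: [1.1, -0.8, -0.1]
width: 88.1
t: 1.1
ee_pos: [532.0, -225.6, 237.5]
orientation: [-3.099, -0.511, 0.001]
ft_force: [-0.0, -1.1, 0.3]
width: 87.7
t 1.1 pos [ 532.03 -225.59  237.47] delta [ 29.05 -14.75   2.47] rz needed 0.2509218161854395 q6 0.8222593038455881 w 87.65398051777052 F [-0.03 -1.12  0.32]
```

```bash
python3 -m jog '{"delta_rot":[[0,0,0.125],[0,0,0.251],[0,0,0.251],[0,0,0.251]],"translation":[[15,-8,0],[30,-15,0],[30,-15,0],[30,-15,0]],"hand":[1,1,1,1]}'
python3 - <<'E'
from h import *
np.set_printoptions(precision=2,suppress=True)
todelta([554.8,-202.3,235])
c=optics.calibration("wrist");im=snap("wrist","w1.png")
for p in [(-40,2,192),(40,2,192),(0,2,192)]: print(proj(c,W(p)))
E
```

```text
t: 1.5
ee_pos: [554.3, -203.6, 237.3]
orientation: [-3.139, -0.126, 0.002]
ft_force: [0.3, -0.3, -0.2]
width: 87.8
t 1.5 pos [ 554.31 -203.64  237.27] delta [ 0.6  -1.3   2.27] rz needed 0.004017622427261738 q6 1.1188370373140233 w 87.81869323379983 F [ 0.29 -0.26 -0.2 ]
[320.98 332.33]
[321.02 186.91]
[320.98 263.77]
```

View pics/w1.png

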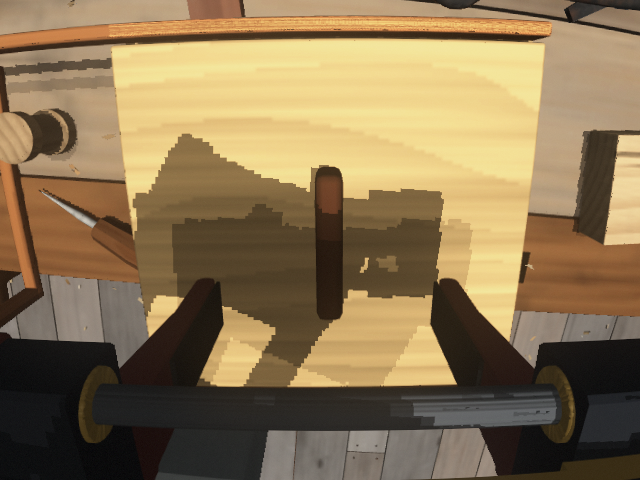

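The wrist view shows the handle spanning (316–343, 168–320), centred between the fingertips (u about 212 and 442). I'll go down and grip it.

```bash
python3 -m jog '{"delta_rot":[[0,0,0],[0,0,0],[0,0,0]],"translation":[[4,0,35],[4,0,68],[4,0,68]],"hand":[1,1,1]}'
python3 -m jog '{"delta_rot":[[0,0,0],[0,0,0],[0,0,0],[0,0,0],[0,0,0]],"translation":[[0,0,0],[0,0,0],[0,0,0],[0,0,0],[0,0,0]],"hand":[-1,-1,-1,-1,-1]}'
python3 -m jog '{"delta_rot":[[0,0,0],[0,0,0],[0,0,0]],"translation":[[0,0,0],[0,0,0],[0,0,0]],"hand":[-1,-1,-1]}'
```

```text
t: 1.85
ee_pos: [555.1, -203.2, 165.8]
orientation: [-3.136, -0.12, 0.012]
ft_force: [-0.2, 0.3, -1.6]
width: 87.9
t: 2.35
ee_pos: [559.1, -203.5, 170.5]
orientation: [3.139, 0.119, 0.002]
ft_force: [0.2, -0.1, 0.0]
width: 51.3
t: 2.65
ee_pos: [558.8, -203.3, 169.7]
orientation: [-3.139, -0.119, 0.0]
ft_force: [0.1, 0.3, 0.2]
width: 27.1
```

```bash
python3 -m jog '{"delta_rot":[[0,0,0],[0,0,0],[0,0,0],[0,0,0]],"translation":[[0,0,0],[0,0,0],[0,0,0],[0,0,0]],"hand":[-1,-1,-1,-1]}'

```

```text
t: 3.05
ee_pos: [558.8, -203.5, 169.6]
orientation: [3.139, 0.12, -0.0]
ft_force: [-0.3, -1.2, 0.8]
width: 14.0
```

```bash
python3 -m jog '{"delta_rot":[[0,0,0],[0,0,0],[0,0,0],[0,0,0],[0,0,0]],"translation":[[0,-20,0],[0,-40,0],[0,-60,0],[0,-80,0],[0,-100,0]],"hand":[-1,-1,-1,-1,-1]}'
python3 -m jog '{"delta_rot":[[0,0,0],[0,0,0],[0,0,0],[0,0,0],[0,0,0]],"translation":[[0,-25,0],[0,-50,0],[0,-70,0],[0,-85,0],[0,-95,0]],"hand":[-1,-1,-1,-1,-1]}'
```

```text
t: 3.55
ee_pos: [550.1, -103.3, 169.6]
orientation: [3.139, 0.12, -0.003]
ft_force: [-3.5, -2.9, 2.2]
width: 14.3
t: 4.05
ee_pos: [541.8, -8.2, 169.6]
orientation: [3.139, 0.121, -0.007]
ft_force: [-7.6, -2.4, 5.2]
width: 13.9
```

```bash
python3 -m jog '{"delta_rot":[[0,0,0],[0,0,0],[0,0,0],[0,0,0]],"translation":[[0,0,0],[0,0,0],[0,0,0],[0,0,0]],"hand":[1,1,1,1]}'
python3 -m jog '{"delta_rot":[[0,0,0],[0,0,0],[0,0,0],[0,0,0],[0,0,0]],"translation":[[0,0,-30],[0,0,-70],[0,10,-100],[0,55,-110],[0,100,-110]],"hand":[1,1,1,1,1]}'
python3 -m jog '{"delta_rot":[[0,0,0],[0,0,0],[0,0,0],[0,0,0]],"translation":[[-20,48,0],[-40,95,0],[-40,95,0],[-40,95,0]],"hand":[1,1,1,1]}'
python3 - <<'E'
from h import *
np.set_printoptions(precision=2,suppress=True)
todelta(W((0,0,235)))
c=optics.calibration("wrist");im=snap("wrist","w2.png")
for p in [(0,0,144),(-70,0,106),(-117,45,142),(-117,-45,142),(0,200,192)]: print(proj(c,W(p)))
snap("scene","s2.png")
E
```

```text
t: 4.45
ee_pos: [544.2, -9.3, 169.7]
orientation: [-3.139, -0.118, -0.0]
ft_force: [0.0, -0.6, 0.2]
width: 42.2
t: 4.95
ee_pos: [553.0, -109.8, 282.4]
orientation: [3.138, 0.122, 0.008]
ft_force: [0.9, -0.0, -0.2]
width: 82.2
t: 5.35
ee_pos: [518.4, -207.7, 279.6]
orientation: [-3.139, -0.114, -0.0]
ft_force: [-0.5, -0.5, 0.0]
width: 88.2
t 5.35 pos [ 518.42 -207.69  279.61] delta [36.93 -0.91 44.62] rz needed -0.0036922571814609756 q6 1.0957981069977518 w 88.24822329199215 F [-0.46 -0.55  0.03]
[323.21 166.85]
[324.02 245.05]
[266.17 317.49]
[382.07 317.15]
[  3.54 184.08]
```

View pics/w2.png

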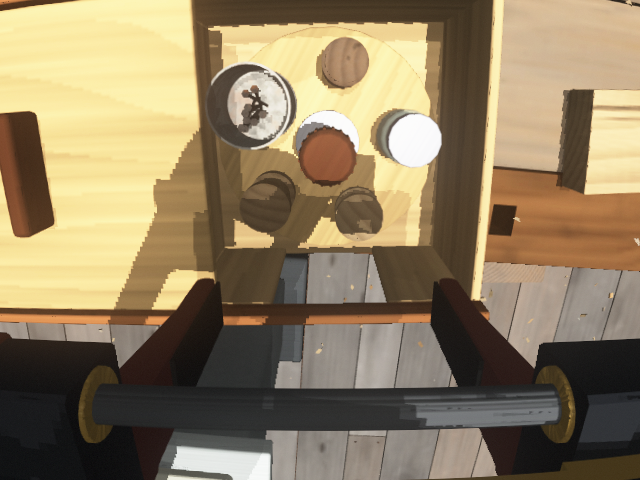

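The guard is open and the knob top is at about (327,156). The tin's rim is centred at about (252,105), far left.

```bash
python3 - <<'E'
from h import *
np.set_printoptions(precision=2,suppress=True)
c=optics.calibration("wrist")
k=ray(c,(327.5,156),144);t=ray(c,(252,105),103);d=(t-k)[:2]
print(k,t,np.hypot(*d))
a=np.arctan2(d[1],d[0]);print("tin ang",a)
for y in(.076,.09):
  x=np.angle(np.exp(1j*(y+np.pi-a)));print("turn ccw",x,x-2*np.pi)
todelta([*k[:2],230])
todelta([*C,230])
# opening left/right edges at housing front inner (z142)
for uv in[(286,247),(373,247),(277,303),(382,303)]:print(ray(c,uv,142))
E
```

```text
[ 563.52 -204.44  144.  ] [ 592.87 -144.78  103.  ] 66.48955468745798
tin ang 1.1135537532685953
turn ccw 2.104038900321198 -4.179146406858388
turn ccw 2.1180389003211975 -4.165146406858389
t 5.45 pos [ 519.08 -205.77  279.6 ] delta [44.41  2.06 49.61] rz needed -0.00027040502830057156 q6 1.0958930090433925 w 87.69603392946375 F [0.47 1.11 0.32]
t 5.45 pos [ 519.08 -205.77  279.6 ] delta [36.14  1.1  49.61] rz needed -0.00027040502830057156 q6 1.0958930090433925 w 87.69603392946375 F [0.47 1.11 0.32]
[ 494.8  -179.21  142.  ]
[ 499.63 -242.8   142.  ]
[ 448.83 -174.42  142.  ]
[ 454.9 -254.7  142. ]
```

```bash
python3 -m jog '{"delta_rot":[[0,0,0],[0,0,0],[0,0,0],[0,0,0],[0,0,0]],"translation":[[20,0,25],[41,0,60],[41,0,100],[41,0,105],[41,0,105]],"hand":[1,1,1,1,1]}'
python3 - <<'E'
from h import *
np.set_printoptions(precision=2,suppress=True)
todelta([560,-204,175])
c=optics.calibration("wrist");im=snap("wrist","w3.png")
print(proj(c,[555.2,-204.1,144]),proj(c,[563.5,-204.4,144]))
c=optics.calibration("scene");im=snap("scene","s3.png")
E
```

```text
t: 5.95
ee_pos: [559.4, -201.7, 173.9]
orientation: [-3.138, -0.122, 0.004]
ft_force: [-0.5, -0.6, 0.1]
width: 87.6
t 5.95 pos [ 559.39 -201.7   173.91] delta [ 0.43  2.34 -1.09] rz needed 0.0016514134392003055 q6 1.126927595122838 w 87.64910796604345 F [-0.47 -0.55  0.09]
[328.05 285.42] [330.05 269.59]
```

View pics/w3.png

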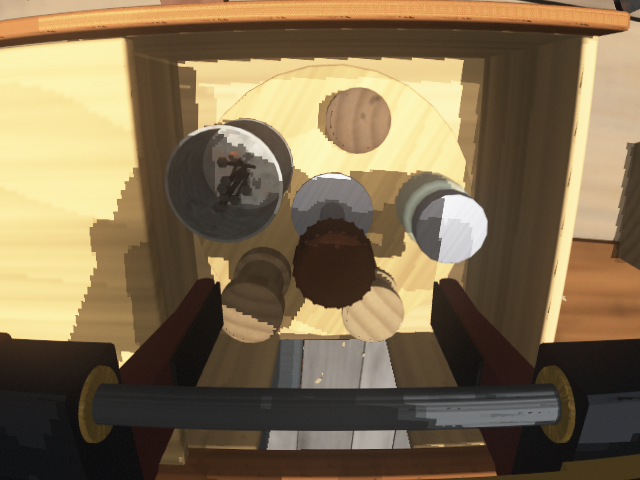

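The knob top is centred at about (334,264) and the fingertips' far corners are at (216,280) and (437,280). I'll check the wrist calibration against the fingertips, and the scene view for a second estimate.

```bash
python3 - <<'E'
from h import *
np.set_printoptions(precision=2,suppress=True)
o=get_obs();M=R.from_rotvec(o['orientation']).as_matrix();c=optics.calibration("wrist")
for q in[(10,44,0),(10,-44,0),(0,44,0),(0,-44,0),(-10,44,0)]:print(q,proj(c,o['ee_pos']+M@q))
print(ray(c,(334,264),144),ray(c,(224,183),103))
a=cv2.imread("pics/s3.png")[140:290,270:430]
b=cv2.imread("pics/s2.png")[140:290,270:430]
cv2.imwrite("pics/c3.png",cv2.resize(np.hstack([b,a]),None,fx=2.5,fy=2.5,interpolation=cv2.INTER_CUBIC))
E
```

```text
(10, 44, 0) [430.73 283.34]
(10, -44, 0) [215.88 283.31]
(0, 44, 0) [428.86 305.32]
(0, -44, 0) [217.85 305.28]
(-10, 44, 0) [426.99 326.48]
[ 567.09 -207.48  144.  ] [ 594.24 -144.9   103.  ]
```

View pics/c3.png

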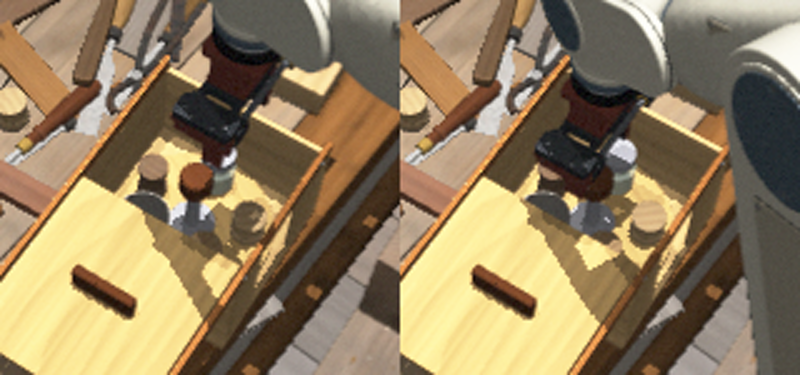

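```bash
python3 - <<'E'
from h import *
print(ray(optics.calibration("scene"),(349.2,210.4),144))
E
python3 -m jog '{"delta_rot":[[0,0,0],[0,0,0],[0,0,0]],"translation":[[4,1.5,30],[4,1.5,61],[4,1.5,61]],"hand":[1,1,1]}'
python3 -m jog '{"delta_rot":[[0,0,0],[0,0,0],[0,0,0],[0,0,0],[0,0,0]],"translation":[[0,0,0],[0,0,0],[0,0,0],[0,0,0],[0,0,0]],"hand":[-1,-1,-1,-1,-1]}'
python3 -m jog '{"delta_rot":[[0,0,0],[0,0,0],[0,0,0],[0,0,0]],"translation":[[0,0,0],[0,0,0],[0,0,0],[0,0,0]],"hand":[-1,-1,-1,-1]}'
```

```text
[ 556.74990382 -205.79411127  144.        ]
t: 6.35
ee_pos: [562.5, -203.9, 112.6]
orientation: [-3.138, -0.119, 0.005]
ft_force: [-0.3, 0.3, 0.5]
width: 87.7
t: 6.85
ee_pos: [564.2, -204.6, 114.5]
orientation: [3.139, 0.119, 0.002]
ft_force: [-0.6, 0.6, -0.6]
width: 51.1
t: 7.25
ee_pos: [564.0, -204.9, 113.9]
orientation: [3.139, 0.119, 0.0]
ft_force: [-1.6, -2.9, 2.8]
width: 39.4
```

```bash
python3 -m jog '{"delta_rot":[[0,0,-0.1],[0,0,-0.2],[0,0,-0.3],[0,0,-0.4],[0,0,-0.5]],"translation":[[0,0,0],[0,0,0],[0,0,0],[0,0,0],[0,0,0]],"hand":[-1,-1,-1,-1,-1]}'
python3 -m jog '{"delta_rot":[[0,0,-0.1],[0,0,-0.2],[0,0,-0.3],[0,0,-0.4],[0,0,-0.5]],"translation":[[0,0,0],[0,0,0],[0,0,0],[0,0,0],[0,0,0]],"hand":[-1,-1,-1,-1,-1]}'
```

```text
t: 7.75
ee_pos: [563.4, -203.2, 113.8]
orientation: [-3.008, -0.897, 0.001]
ft_force: [-3.0, 6.1, 6.6]
width: 39.2
t: 8.25
ee_pos: [562.0, -201.9, 113.8]
orientation: [-2.69, -1.611, 0.002]
ft_force: [-9.0, 9.8, 12.3]
width: 39.5
```

```bash
python3 -m jog '{"delta_rot":[[0,0,-0.1],[0,0,-0.2],[0,0,-0.3],[0,0,-0.4],[0,0,-0.5]],"translation":[[0.5,-2,0],[1,-3.5,0],[1,-3.5,0],[1,-3.5,0],[1,-3.5,0]],"hand":[-1,-1,-1,-1,-1]}'
python3 -m jog '{"delta_rot":[[0,0,-0.1],[0,0,-0.2],[0,0,-0.3],[0,0,-0.4],[0,0,-0.5]],"translation":[[0,0,0],[0,0,0],[0,0,0],[0,0,0],[0,0,0]],"hand":[-1,-1,-1,-1,-1]}'
python3 -m jog '{"delta_rot":[[0,0,-0.1],[0,0,-0.1],[0,0,-0.1]],"translation":[[0,0,0],[0,0,0],[0,0,0]],"hand":[-1,-1,-1]}'
python3 - <<'E'
from h import *
np.set_printoptions(precision=2,suppress=True)
todelta([560,-204,114]);print(get_obs()['moment'])
c=optics.calibration("wrist");im=snap("wrist","w4.png");snap("scene","s4.png");snap("top","t4.png")
print(proj(c,[485,-209.5,103]),proj(c,[491,-209,103]))
a=cv2.imread("pics/s4.png")[140:290,270:430]
b=cv2.imread("pics/t4.png")[170:320,310:470]
cv2.imwrite("pics/c4.png",np.hstack([cv2.resize(np.vstack([a,b]),None,fx=1.6,fy=1.6),im[:,:,::-1]])[:, :800] if 0 else np.hstack([cv2.resize(np.vstack([a,b]),(256,480)),cv2.resize(im[:,:,::-1],(540,480))]))
E
```

```text
t: 8.75
ee_pos: [560.2, -201.5, 113.8]
orientation: [-2.21, -2.23, 0.001]
ft_force: [-5.5, 0.5, 8.3]
width: 39.3
t: 9.25
ee_pos: [558.4, -201.9, 113.8]
orientation: [-1.588, -2.705, 0.003]
ft_force: [-13.6, -4.4, 12.0]
width: 39.3
t: 9.55
ee_pos: [558.1, -202.1, 113.8]
orientation: [-1.456, -2.777, 0.004]
ft_force: [-12.9, -4.2, 12.6]
width: 39.2
t 9.55 pos [ 558.12 -202.12  113.81] delta [-2.61  0.47 -0.21] rz needed 2.09985571106557 q6 -0.9703739653616207 w 39.20375855469926 F [-12.86  -4.17  12.57]
[-0.62  1.72 -0.06]
[172.42 210.64] [185.22 217.56]
```

View pics/c4.png

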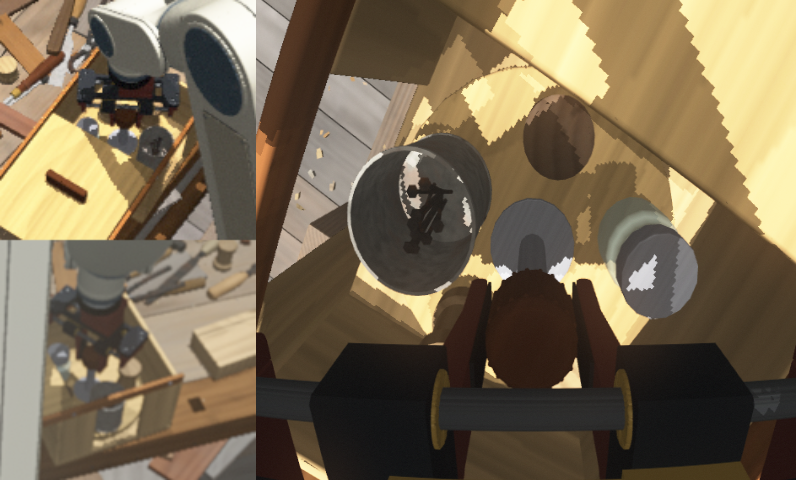

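The tin is now near the front, with its rim centred at about (187,221) in full-size pixels and the knob centred in the jaws. I'll relieve the side force and measure the angle.

```bash
python3 -m jog '{"delta_rot":[[0,0,0],[0,0,0],[0,0,0]],"translation":[[1,-1.5,0],[2,-3,0],[2,-3,0]],"hand":[-1,-1,-1]}'
python3 - <<'E'
from h import *
np.set_printoptions(precision=2,suppress=True)
todelta([557,-204.5,114])
c=optics.calibration("wrist");im=snap("wrist","w5.png")
cv2.imwrite("pics/c5.png",cv2.resize(im[100:400,60:460,::-1],(800,600),interpolation=cv2.INTER_CUBIC))
E
```

```text
t: 10.0
ee_pos: [558.1, -202.1, 113.8]
orientation: [1.458, 2.781, 0.0]
ft_force: [1.3, -1.3, 2.2]
width: 39.8
t 10.0 pos [ 558.15 -202.13  113.82] delta [-1.29 -2.29 -0.18] rz needed 2.099834072308449 q6 -0.9726162747983156 w 39.777303376059244 F [ 1.26 -1.27  2.19]
```

View pics/c5.png

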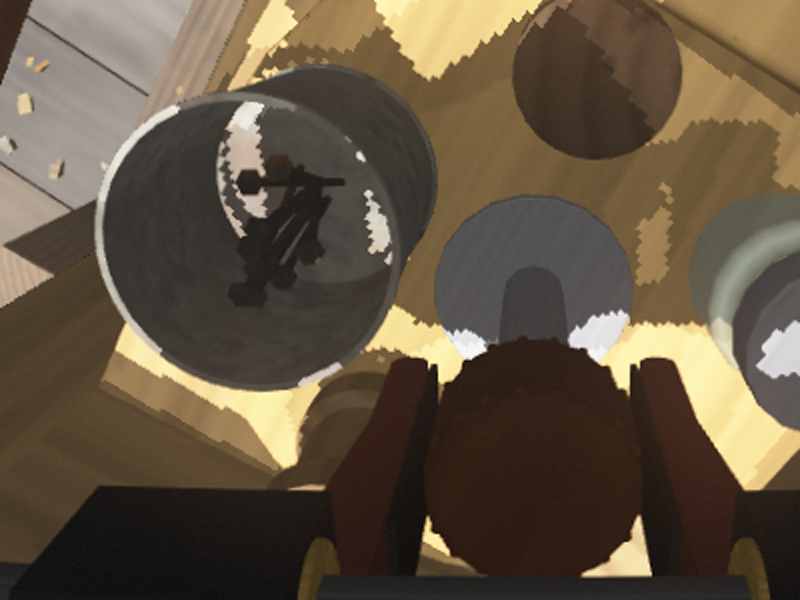

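```bash
python3 - <<'E'
from h import *
np.set_printoptions(precision=2,suppress=True)
c=optics.calibration("wrist")
t=ray(c,(185,220),103);k=ray(c,(327,330),144)
print(k,t)
for n,a in(("knob seen",k[:2]),("axis 560,-205",np.array([560,-205])),("557",np.array([557,-205]))):
    d=t[:2]-a;x=np.arctan2(d[1],d[0]);print(n,np.hypot(*d),"turn ccw",[np.angle(np.exp(1j*(y+np.pi-x))) for y in(.076,.09)])
E
```

```text
[ 556.25 -198.94  144.  ] [ 491.57 -209.85  103.  ]
knob seen 65.59270930854248 turn ccw [np.float64(-0.09125376587605796), np.float64(-0.07725376587605773)]
axis 560,-205 68.60046052970661 turn ccw [np.float64(0.0051724919306132865), np.float64(0.019172491930612635)]
557 65.60832569275897 turn ccw [np.float64(0.001936541574094374), np.float64(0.015936541574094607)]
```

```bash
python3 -m jog '{"delta_rot":[[0,0,0.03],[0,0,0.06],[0,0,0.06],[0,0,0.06],[0,0,0.06]],"translation":[[0,0,0],[0,0,0],[0,0,0],[0,0,0],[0,0,0]],"hand":[-1,-1,-1,-1,-1]}'
python3 - <<'E'
from h import *
np.set_printoptions(precision=2,suppress=True)
todelta([557,-204.5,114])
a=snap("scene","s6.png")[190:265,320:420,::-1];b=snap("top","t6.png")[210:310,310:440,::-1]
cv2.imwrite("pics/c6.png",np.hstack([cv2.resize(a,(400,300),interpolation=cv2.INTER_CUBIC),cv2.resize(b,(390,300),interpolation=cv2.INTER_CUBIC)]))
E
```

```text
t: 10.55
ee_pos: [558.3, -202.0, 113.8]
orientation: [1.54, 2.737, 0.001]
ft_force: [4.7, -0.9, 1.2]
width: 39.4
t 10.55 pos [ 558.26 -202.04  113.83] delta [-1.45 -2.36 -0.17] rz needed 2.040230806159529 q6 -0.9130154251980551 w 39.3697971568297 F [ 4.75 -0.87  1.16]
```

View pics/c6.png

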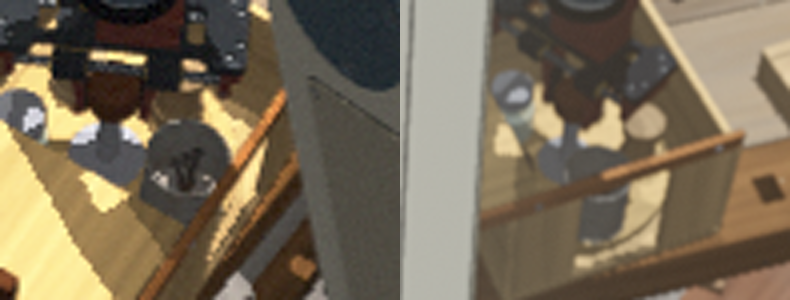

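```bash
python3 - <<'E'
from h import *
np.set_printoptions(precision=1,suppress=True)
c=optics.calibration("scene");t=optics.calibration("top")
print("scene tin",ray(c,(367.5,230),103)," expected",W((-70,0,103)))
th=np.linspace(0,2*np.pi,37)
for a in(-.1,0,.1):
  p=np.array([70*np.cos(np.pi+a),70*np.sin(np.pi+a)])
  for n,cc,o,s in(("scene",c,(320,190),4),("top",t,(310,210),3)):
    e=np.array([(proj(cc,W((p[0]+33*np.cos(x),p[1]+33*np.sin(x),103)))-o)*s+(0 if s==4 else np.array([400,0])) for x in th])
    print(a,n,"crop extents",e.min(0),e.max(0))
for y in(45,-45):print("opening bottom",(proj(t,W((-117,y,8)))-(310,210))*3+[400,0])
E
```

```text
scene tin [ 486.2 -206.   103. ]  expected [ 485.4 -209.4  103. ]
-0.1 scene crop extents [144.  125.5] [232.5 203.3]
-0.1 top crop extents [561.1 145.3] [631.  202.2]
0 scene crop extents [149.3 119. ] [237.7 196.5]
0 top crop extents [568.1 143.6] [637.8 200.3]
0.1 scene crop extents [153.8 112.1] [242.  189.3]
0.1 top crop extents [574.7 141.3] [644.4 197.9]
opening bottom [571.7 278.8]
opening bottom [655.8 251.7]
```

Scene and top views put the tin about 0.05 to 0.1 rad clockwise of centre, while the wrist view put it about centred. All are inside the 0.17 rad tolerance, so I'll split the difference, hold still and hand in.

```bash
python3 -m jog '{"delta_rot":[[0,0,-0.02],[0,0,-0.04],[0,0,-0.04],[0,0,-0.04],[0,0,-0.04]],"translation":[[0,0,0],[0,0,0],[0,0,0],[0,0,0],[0,0,0]],"hand":[-1,-1,-1,-1,-1]}'
python3 -m jog '{"delta_rot":[[0,0,0],[0,0,0],[0,0,0],[0,0,0],[0,0,0]],"translation":[[0,0,0],[0,0,0],[0,0,0],[0,0,0],[0,0,0]],"hand":[-1,-1,-1,-1,-1]}'
python3 - <<'E'
from h import *
im=snap("scene","s7.png")[140:290,270:430,::-1]; cv2.imwrite("pics/c7.png",cv2.resize(im,(640,600),interpolation=cv2.INTER_CUBIC))
E
```

```text
t: 11.15
ee_pos: [558.2, -202.1, 113.8]
orientation: [1.485, 2.767, 0.0]
ft_force: [5.7, -0.4, 1.4]
width: 39.5
t: 11.65
ee_pos: [558.1, -202.1, 113.8]
orientation: [1.485, 2.767, 0.0]
ft_force: [5.3, -1.6, 0.9]
width: 39.4
```

View pics/c7.png

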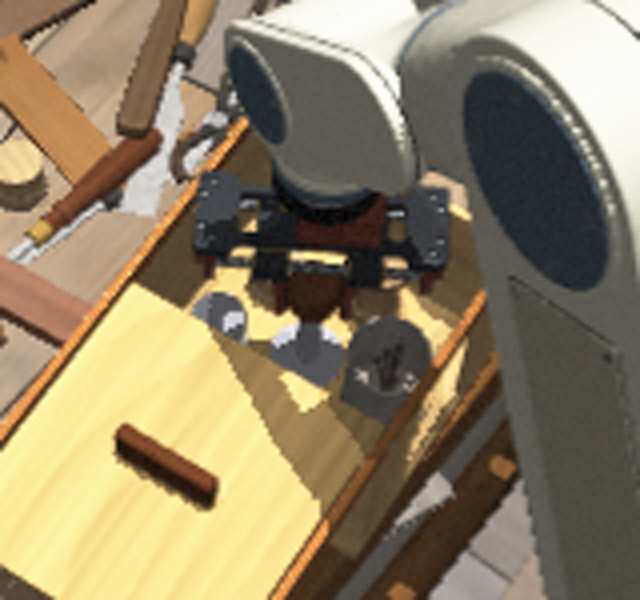

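The guard is open with its handle at about (167,463). The tin rim spans (345–432, 315–395), within about 1 camera pixel of the place predicted for a centred tin. The knob is gripped, so I'm handing in.

```bash
python3 - <<'E'
from h import *
h=ray(optics.calibration("scene"),(270+167/4,140+456/4),192);print("handle opening",R.from_euler('z',-YAW).apply(h-[*C,0]))
print(ctrl.close_job())
E
```

```text
handle opening [1.58968568e-01 1.97172359e+02 1.92000000e+02]
the job is handed in; nothing more can be done
None
```

I slid the guard open by its handle, turned the turntable by its knob until the nail tin stood in the front opening, and handed the job in at about 12 s with the knob still gripped. No verdict is reported, so these are my own last checks:

- **Guard:** the scene camera put the handle about 197 mm open. This agrees with the roughly 196 mm the arm moved while gripping it.
- **Turntable:** I turned it about 2.08 rad counter-clockwise in all. In the last scene picture the tin's rim was within about 1 pixel (roughly 2–3 mm) of where a centred tin should appear.
- **Grip and stillness:** the jaws stopped at 39.4 mm on the 40 mm knob, and the arm pose was steady for the last half second. The side force on the wrist was about 5 N. I took the finger force on the knob from the fixed grip setting, without measuring it.
- **Bystanders:** I touched nothing but the handle and knob, but I did not measure the tools and wood again at the end.

**Where checks disagreed:** the wrist camera placed the knob 8–10 mm farther from the robot than the scene camera did. For the tin angle, the wrist, scene and top views differed by up to about 0.1 rad, and I settled between them. The tolerance is about 0.17 rad, so I expect the tin to be within 12 mm.

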